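# Screen down, then hold a sill tile to the grinder fence

### The job

Get the stoneware tile ready for its straight edge to be ground: first pull the grinder's clear splash screen all the way down, and only then bring the tile up to the fence, straight edge flush against it and centred across the fence's opening. Finish while holding the tile there with one firm slanting push of the fingers (about 15 N) that presses it down onto the bed and against the fence at once; do not let go at the end, and leave the jar and the dish alone.

Things in the scene. Friction and masses are not known exactly. Their poses are not given: they have to be found in the camera images.
- tile: Loose beige stoneware sill tile, 62 mm (x) by 130 mm (y) by 32 mm high, 0.36 to 0.56 kg. Origin: centre of its underside, z up. Its +x side is the straight edge, upright, full height; its -x side is bevelled: upright for 16 mm, then sloping in at 45 degrees from x = -31 mm, 16 mm high, to x = -15 mm at the top. It starts flat on the bed, clear of the fence, straight edge roughly towards it.
- tile_edge (a point): Middle of the tile's straight edge, at its underside (tile x = +31 mm).
- fence: Fixed aluminium fence on the grinder's bed: two upright jaws, each 85 mm long, 42 mm high, 18 mm thick, 60 mm apart; in the opening behind them is a wheel at rest. Origin: on the bed's surface, in the plane of the working face, mid-opening. x points level into the fence, roughly away from the robot, y along it, z up. The working face is x = 0; the tile belongs at x below 0.
- bed: Fixed smooth steel bed of the grinder (friction with the tile about 0.3), its top 20 mm above the table; origin on its top and axes the same as the fence's. It reaches from x = -202 mm past the fence, y = +-150 mm. Two square posts, 14 mm wide and 180 mm above the bed, guide the screen at x = 9 mm, y = +-125 mm.
- screen (a joint): Height of the clear splash screen above its lowest position, m: 0 = all the way down, lower rail just above the fence; 0.10 = top. It slides straight up and down in the plane x = 9 mm of the fence frame; 232 mm wide, 85 mm high, aluminium frame. Friction holds it where it is left; about 3 to 5 N moves it down, 9 N up.
- screen_handle (a point): Centre of the screen's handle: a black round bar, 14 mm thick and 120 mm long, parallel to the fence, 34 mm above the screen's top rail, carried by two thin stalks 50 mm either side of its centre. It can be pinched from above. It is 163 mm above the bed when the screen is down.
- jar: Closed white jar, 64 mm across, 85 mm high, standing on the table beside the grinder (its y = + side); origin at the centre of its underside. Leave alone.
- dish: Shallow white dish, 120 mm across, 28 mm high, on the table beside the grinder (its y = - side); origin at the centre of its underside. Leave alone.

How it is judged:
By the outcome, as a careful person would: the job done as asked, in the order asked, and still so for the second after the job is handed in, while the arm keeps its last pose, push and grip.
It also fails if it takes over 64 s, if anything falls off the work surface, if the arm or the gripper's body presses on something with over 40 N, if the wrist force passes 120 N, or if a joint passes its speed limit or range.

### The arm

A 6-joint arm with a two-finger parallel gripper is mounted at the origin on the work surface. World frame = base frame: x ahead of the robot, y to its left, z up, the work surface at z = 0. Lengths are in m, angles in degrees, forces in N, time in s.
With the tool pointing down it reaches from about 0.275 to 0.825 m from the base axis. Payload 4.9 kg.
Tool frame: the origin (TCP) lies midway between the tips of the shut fingers; the grasp point (between the pads) lies arm.grasp_offset behind it (arm.grasp_offset is the distance from the TCP to the grasp point, in m); z points along the fingers, y is the line along which they close (so a half turn about z gives the same grasp; the last joint's range is limited). The gripper opens to 85 mm and grips with 20 to 120 N. Pads are 22 mm wide; open, the fingers measure 114 mm over their backs; the gripper's body (76 mm by 85 mm) begins 54 mm behind the grasp point. The pads swing forward as they close: fully open they stand 13 mm farther back than shut.
Start: joints at [-83.721, 18.69, -11.035, 60.275, 0, 82.311], TCP at [0.133, -0.534, 0.231] pointing down, gripper open.
Joint ranges: [-152.03, 152.03], [-55.5, 102.48], [-74.3, 77.21], [-110.64, 120.58], [-84.22, 78.4], [-180, 180]. Speed limits (degrees/s): [147.25, 147.25, 180, 180, 180, 180].

### API

Orientations are given as a 3x3 rotation matrix whose columns are the frame's x, y, z axes.
In Python, from bench import telemetry, vision, order, boxes_of, trace, arm gives the robot as it stands.
- The arm moves only by the tool arm_command, never from a script. Its argument "targets" is a list of rows, each a list of 4 numbers: the shift along the tool's x, y, z in units of 10 cm (1.0 is 10 cm), then the turn about the tool's z in units of 60 degrees (1.0 is 60 degrees). A call has 1 to 20 rows; each row shifts and turns the commanded pose from where the row before left it, along the tool's axes as they then stand; what a row does not reach is not made up. A row lasts 1/12 s, in which the tool goes at most 41.7 mm and 7.16 degrees, less where a joint would pass 70% of its speed; a pose out of reach is approached as far as the arm can. A call with a number of a shift or a turn outside -1 to 1 is refused whole. A call with a gripper value outside its range is refused whole. "claw" is the opening, from 0 (shut) to 1 (fully open), set as the call begins (left out, the last holds). The fingers move at their own pace and stop on an object; "newtons" is the grip in N (left out, the last holds). Time passes only in rows, so rows that do not move let the fingers close. It gives the time, the measured TCP pose, the force, the opening and the grip force at its end, in the units of the state.
- telemetry.read_state(): the state, without advancing time (a new reading comes with each control period).
- vision.get_image(name): name is "scene" or "top"; returns the picture (480x640x3 uint8, red, green, blue); there is no depth.
- vision.camera_params(name): a dict with "mtx" (3x3 intrinsics, pixels), "xyz" and "orientation" of the camera in the world. Camera axes: x right, y down, z forward; pixel columns grow to the right and rows downward; lengths in m; the calibration is good to about 2 mm. A picture is of the moment at which its call begins. camera_params takes no time and is no camera call.
- order.hand_in(): hands the job in; it is judged then, once.
Trained networks look in the newest picture that a camera, given by its name, has taken for a name from the list of things; names that differ only in an ending like _2 or _b are one class to them, and where a whole thing is asked for, a point or a joint stands for the part that bears it (a point fixed in the world has none). Each returns a list of dicts, best first, with "conf" (0 to 1); they miss things now and then, are a little off and sometimes report something else, mostly with a low value. They report only what shows in the picture. A call takes as long as a camera call.
- boxes_of(thing, camera): "uv" ([column, row] in pixels, amid what is visible of it).
- trace(thing, camera): "pixels" (480x640 bool, what is visible of it) and "uv" ([column, row] in pixels, amid what is visible of it).
The state is a dict: "time": time; "q": joint angles; "qvel": joint speeds; "joint_torque": joint torques, N m; "ee_pos": TCP position; "ee_rot": TCP orientation; "contact_force": force on the tool from outside, world axes, zero at the start; "moment": the same for the moment, N m; "finger_gap": finger opening in m; "grasp_force": force on a finger pad.
Only numpy, scipy, OpenCV 4.12 (cv2) and the standard library are available. Lean on these libraries where they do the work, as an engineer would, in place of code of your own. Each camera call takes 0.05 s, during which the arm holds its last target. There are 200 camera calls.

## Working session

There is one attempt and no reset: what is moved stays moved. The work goes in short steps, Python scripts to look and compute and a tool call to move; the robot and the scene stay as the last step left them, time stands still between calls to the robot, and variables do not carry over. Pictures are saved under pics/ and viewed, at most 10 in all, crops included, and the job is handed in when it is done.

Besides the shell and the picture viewer there is one more tool, called after "Request:" as name(argument=value, ...) on one line, values as JSON. arm_command: Moves the arm, as the interface text tells. Shifts and turns lie within -1 to 1; 1 stands for 10 cm of shift or 60 degrees of turn. Its arguments: {"type":"object","properties":{"targets":{"type":"array"},"claw":{"type":"number"},"newtons":{"type":"number"}},"required":["targets"]}

```bash
mkdir -p pics; ls
cat > h.py <<'E'
import numpy as np, cv2
from bench import telemetry, vision, order, boxes_of, trace, arm
def P(n):
    c=vision.camera_params(n); return np.array(c["mtx"]),np.array(c["xyz"]),np.array(c["orientation"])
def ray(n,uv):
    K,o,R=P(n); d=R@np.linalg.inv(K)@np.array([uv[0],uv[1],1.]); return o,d/np.linalg.norm(d)
def plane(n,uv,z):
    o,d=ray(n,uv); return o+d*(z-o[2])/d[2]
def proj(n,p):
    K,o,R=P(n); c=K@(R.T@(np.asarray(p)-o)); return c[:2]/c[2]
def tri(uv1,uv2,a="scene",b="top"):
    o1,d1=ray(a,uv1);o2,d2=ray(b,uv2)
    s=np.linalg.lstsq(np.c_[d1,-d2],o2-o1,rcond=None)[0]
    p,q=o1+d1*s[0],o2+d2*s[1]; return (p+q)/2,np.linalg.norm(p-q)
E
python3 - <<'E'
from h import *
np.set_printoptions(precision=4,suppress=True)
print(arm.grasp_offset, telemetry.read_state())
for c in ("scene","top"):
    im=vision.get_image(c); cv2.imwrite(f"pics/{c}0.png",im[:,:,::-1]); print(c,P(c))
    for t in ("tile","fence","bed","screen","screen_handle","jar","dish"):
        r=trace(t,c)
        for x in r[:2]:
            m=x["pixels"].astype(np.uint8); k=cv2.findNonZero(m)
            print(t,x["conf"],x["uv"],m.sum(),cv2.minAreaRect(k) if k is not None else "")
    print([(t,[(b["uv"],b["conf"]) for b in boxes_of(t,c)[:2]]) for t in ("screen_handle","tile_edge")])
E
```

```text
pics
0.0187 {'time': 0.0, 'q': array([-83.719 ,  18.7332, -11.0914,  60.2715,   0.0004,  82.3105]), 'qvel': array([ 0.0495,  0.0212,  0.0895, -0.0162, -0.1064,  0.0867]), 'joint_torque': array([  0.0004, -44.3401,  26.2439,   0.0156,  -0.0002,   0.    ]), 'ee_pos': array([ 0.1327, -0.5332,  0.2305]), 'ee_rot': array([[ 0.9704,  0.2414, -0.0002],
       [ 0.2414, -0.9704,  0.0017],
       [ 0.0002, -0.0017, -1.    ]]), 'contact_force': array([ 0.7134, -0.5352, -0.5257]), 'moment': array([-0.0029,  0.0098, -0.0323]), 'grasp_force': 0.0, 'finger_gap': 0.08498971316457896}
scene (array([[522.0049,   0.    , 324.4193],
       [  0.    , 522.0049, 243.8611],
       [  0.    ,   0.    ,   1.    ]]), array([ 0.9519, -0.3279,  0.867 ]), array([[ 0.6981,  0.593 , -0.4012],
       [ 0.716 , -0.5746,  0.3966],
       [ 0.0046, -0.5641, -0.8257]]))
tile 0.85 [263.3, 291.9] 2538 ((263.016845703125, 296.5285339355469), (34.45463562011719, 76.74991607666016), 59.47029495239258)
fence 0.67 [326.6, 327.0] 1427 ((338.229736328125, 315.3783874511719), (16.6234130859375, 130.3135986328125), 35.5376777648
[... 1196 characters left out ...]
515625, 237.00003051757812), (50.20458221435547, 48.790367126464844), 45.0)
screen 0.96 [337.1, 198.8] 1793 ((337.7560729980469, 199.1951446533203), (18.159189224243164, 123.76185607910156), 77.90524291992188)
screen_handle 0.92 [337.5, 200.6] 1817 ((337.81365966796875, 199.47891235351562), (18.112154006958008, 123.7614517211914), 78.02386474609375)
jar 0.73 [233.2, 256.3] 779 ((235.5, 257.0), (28.0, 33.0), 90.0)
jar 0.54 [332.6, 254.5] 9619 ((343.226806640625, 260.55853271484375), (93.65950012207031, 128.86038208007812), 77.90524291992188)
dish 0.61 [450.1, 234.8] 2019 ((450.0, 236.5), (49.0, 50.0), 90.0)
[('screen_handle', [([337.3, 200.2], 0.92)]), ('tile_edge', [([367.3, 270.5], 0.82)])]
```

```bash
ls pics
```

```text
scene0.png
top0.png
```

Run:
```python
import cv2
a=cv2.imread("pics/scene0.png")[180:440,160:460]; b=cv2.imread("pics/top0.png")[140:340,210:490]
cv2.imwrite("pics/s1.png",cv2.resize(a,None,fx=2.3,fy=2.3,interpolation=cv2.INTER_CUBIC))
cv2.imwrite("pics/t1.png",cv2.resize(b,None,fx=2.8,fy=2.8,interpolation=cv2.INTER_CUBIC))
```

```text
(no output)
```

View pics/s1.png

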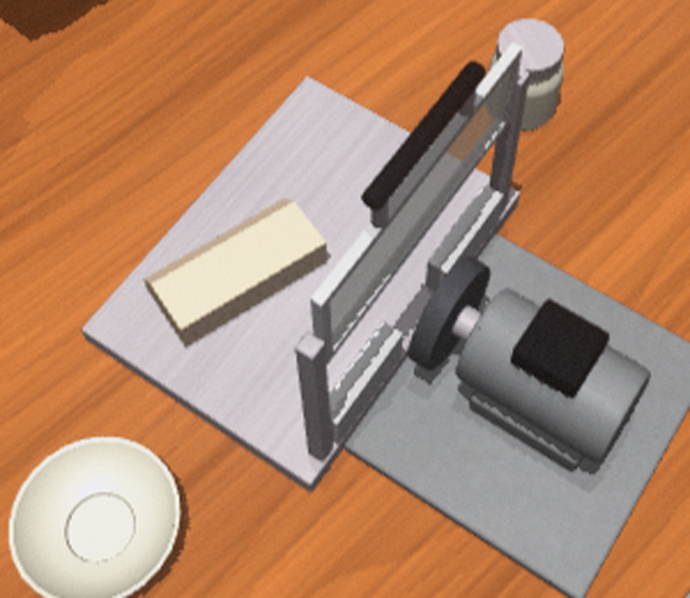

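View pics/t1.png

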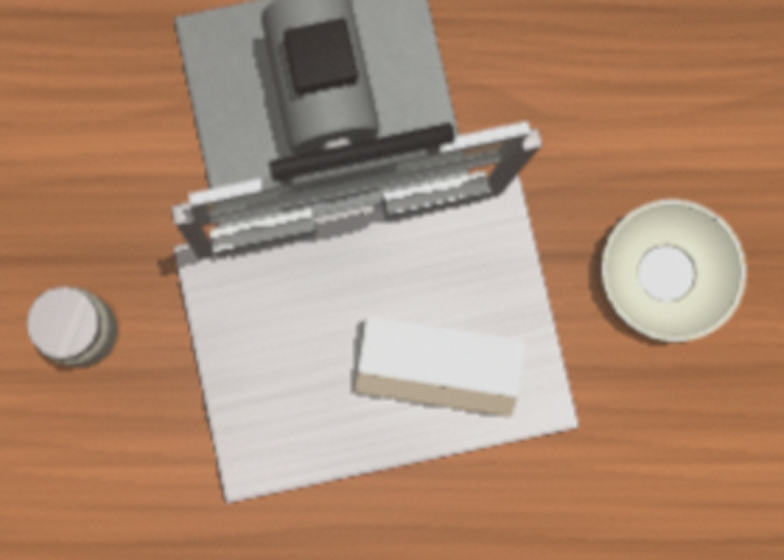

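Scene crop: handle bar ends at about (372,200) and (475,72), the tile's straight edge facing the fence, and bed corners at (308,78) and (83,330). Top crop: handle from (275,168) to (452,133), tile top's far edge from (367,320) to (524,338), and near bed corners at (228,502) and (577,427). Next I fit the poses to these points.

```bash
cat > fit.py <<'E'
from h import *
from scipy.optimize import least_squares
np.set_printoptions(precision=4,suppress=True)
S=lambda u,v:(160+(u+.5)/2.3-.5,180+(v+.5)/2.3-.5)
T=lambda u,v:(210+(u+.5)/2.8-.5,140+(v+.5)/2.8-.5)
def world(p,l):
    c,s=np.cos(p[3]),np.sin(p[3]); l=np.asarray(l); return np.array([p[0]+c*l[0]-s*l[1],p[1]+s*l[0]+c*l[1],p[2]+l[2]])
def fit(obs,p0):
    f=lambda p:np.concatenate([proj(n,world(p,l))-uv for n,l,uv in obs])
    r=least_squares(f,p0,loss="soft_l1"); return r.x,f(r.x).reshape(-1,2)
if __name__=="__main__":
    bed=[("top",(-.202,.15,0),T(228,502)),("top",(-.202,-.15,0),T(577,427)),("scene",(-.202,.15,0),S(308,78)),("scene",(-.202,-.15,0),S(83,330)),
     ("top",(.009,.125,.18),T(182,213)),("top",(.009,-.125,.18),T(533,140)),("scene",(.009,-.125,.18),S(313,342))]
    p,r=fit(bed,[.6,0,.02,-.2]); print("fence",p,np.degrees(p[3]));print(r.T)
    h=.001
    tile=[("top",(.031,.065,.032),T(367,320)),("top",(.031,-.065,.032),T(524,338)),("top",(-.015,.065,.032),T(359,376)),("top",(-.015,-.065,.032),T(517,394)),
     ("top",(-.031,.065,.016),T(357,393)),("top",(-.031,-.065,.016),T(512,414)),
     ("scene",(.031,.065,.032),S(327,241)),("scene",(.031,-.065,.032),S(186,325)),("scene",(.031,-.065,0),S(189,345)),("scene",(.031,.065,0),S(327,258)),("scene",(-.015,.065,.032),S(292,201))]
    t,r=fit(tile,[.45,-.1,.02,-.1]); print("tile",t,np.degrees(t[3]));print(r.T)
    for a,b in ((S(475,72),T(275,168)),(S(372,200),T(452,133))): print("handle end",tri(a,b))
    q=t[:2]-p[:2];c,s=np.cos(p[3]),np.sin(p[3]);print("tile in fence",c*q[0]+s*q[1],-s*q[0]+c*q[1],np.degrees(t[3]-p[3]))
    for n,z in (("jar",.085),("dish",.028)):
        for d in trace(n,"top")[:1]: print(n,plane("top",d["uv"],z*.8))
E
python3 fit.py
```

```text
fence [ 0.6674 -0.0164  0.0157  0.2064] 11.825304676137986
[[-1.0681  0.1782 -0.0815 -0.5382 -0.1628 -1.5881 -0.6299]
 [ 0.1658 -0.2956 -0.6383 -0.0758  0.1    -0.4531  1.6702]]
tile [ 0.5495 -0.0869  0.02   -0.1323] -7.580567648127708
[[-1.0153 -0.1038 -0.5975  0.2213 -1.0131  0.0588 -0.5421 -1.2484 -0.194
   0.0098  0.2081]
 [-0.7631 -0.0378 -0.6926  0.1451  0.4615  0.1522 -0.9617  1.7786  1.0555
   0.3295 -1.0463]]
handle end (array([0.6652, 0.0398, 0.2748]), np.float64(0.0005706182365638028))
handle end (array([ 0.6875, -0.0728,  0.2752]), np.float64(0.0014366302598074045))
tile in fence -0.1298107018233311 -0.04485437791834716 -19.405872324265694
jar [0.582  0.2134 0.068 ]
dish [ 0.6331 -0.287   0.0224]
```

Heights check out: the handle is at z = 0.275, so the screen is about 92 mm up and its bar sits at fence x ≈ 9 mm. Fence yaw is about 11.6°. I start moving now.

Request:
arm_command(targets=[[0,0,-0.4,0],[0,0,-0.4,0],[0,0,-0.4,0],[0,0,-0.1,0]], claw=1, newtons=40)

```text
time: 1.43
ee_pos: [0.133, -0.5357, 0.3679]
ee_rot: [[0.97, 0.241, 0.001], [0.241, -0.97, -0.009], [-0.001, 0.009, -1.0]]
contact_force: [-0.3, -0.2, 0.6]
finger_gap: 0.0854
grasp_force: 0.0
```

Request:
arm_command(targets=[[0.326,-0.186,0,0],[0.326,-0.186,0,0],[0.326,-0.186,0,0],[0.326,-0.186,0,0],[0.326,-0.186,0,0],[0.326,-0.186,0,0],[0.326,-0.186,0,0],[0.326,-0.186,0,0],[0.326,-0.186,0,0],[0.326,-0.186,0,0],[0.326,-0.186,0,0],[0.326,-0.186,0,0],[0.326,-0.186,0,0],[0.326,-0.186,0,0],[0.326,-0.186,0,0],[0.326,-0.186,0,0],[0.326,-0.186,0,0],[0.326,-0.186,0,0],[0.326,-0.186,0,0],[0.326,-0.186,0,0]])

```text
time: 3.1
ee_pos: [0.6768, -0.0138, 0.3609]
ee_rot: [[0.97, 0.242, 0.0], [0.242, -0.97, -0.0], [-0.0, 0.0, -1.0]]
contact_force: [1.3, -0.2, 1.1]
finger_gap: 0.0852
grasp_force: 0.0
```

Request:
arm_command(targets=[[0,0,0,-0.112],[0,0,0,-0.112],[0,0,0,-0.112],[0,0,0,-0.112],[0,0,0,-0.112],[0,0,0,-0.112],[0,0,0,-0.112],[0,0,0,-0.112],[0,0,0,-0.112],[0,0,0,-0.112],[0,0,0,-0.112],[0,0,0,-0.112],[0,0,0,-0.116],[0,0,0,0],[0,0,0,0]])

```text
time: 4.35
ee_pos: [0.6757, -0.0153, 0.3609]
ee_rot: [[-0.198, 0.98, -0.001], [0.98, 0.198, 0.0], [0.0, -0.0, -1.0]]
contact_force: [-0.8, -0.7, -0.7]
finger_gap: 0.0855
grasp_force: 0.0
```

```bash
cat > go.py <<'E'
# go.py x y z yaw(deg of tool x): tool-axis deltas to target, in move units
import sys; from h import *
np.set_printoptions(precision=4,suppress=True)
s=telemetry.read_state();R=s["ee_rot"];a=list(map(float,sys.argv[1:5]))
y=np.degrees(np.arctan2(R[1,0],R[0,0]))
print("t",s["time"],"pos",s["ee_pos"],"yaw",y,"F",s["contact_force"],"q",s["q"],"gap",s["finger_gap"])
print("shift",R.T@(np.array(a[:3])-s["ee_pos"])*10,"turn",-((a[3]-y+180)%360-180)/60)
E
python3 go.py 0.676 -0.0155 0.256 101.6; sed -n 1,1p h.py >/dev/null
```

```text
t 4.35 pos [ 0.6757 -0.0153  0.3609] yaw 101.39526249393397 F [-0.779  -0.6794 -0.6624] q [-7.5524 31.6862 27.7523 86.0957  0.0009 71.0524] gap 0.0855188289076571
shift [-0.0025  0.0035  1.049 ] turn -0.003412291767766836
```

Request:
arm_command(targets=[[0,0,0.2,0],[0,0,0.2,0],[0,0,0.2,0],[0,0,0.2,0],[0,0,0.15,0],[0,0,0.1,0],[0,0,0,0],[0,0,0,0]])

```text
time: 5.02
ee_pos: [0.6756, -0.0153, 0.2562]
ee_rot: [[-0.199, 0.98, -0.001], [0.98, 0.199, 0.0], [0.0, -0.001, -1.0]]
contact_force: [0.6, -0.0, -0.0]
finger_gap: 0.085
grasp_force: 0.0
```

Request:
arm_command(targets=[[0,0,0,0],[0,0,0,0],[0,0,0,0],[0,0,0,0],[0,0,0,0],[0,0,0,0],[0,0,0,0],[0,0,0,0],[0,0,0,0],[0,0,0,0]], claw=0, newtons=40)

```text
time: 5.85
ee_pos: [0.6754, -0.0155, 0.2565]
ee_rot: [[-0.2, 0.98, -0.0], [0.98, 0.2, -0.0], [-0.0, -0.0, -1.0]]
contact_force: [-4.5, -1.1, 2.8]
finger_gap: 0.0129
grasp_force: 39.0
```

Request:
arm_command(targets=[[0,0,0.04,0],[0,0,0.08,0],[0,0,0.08,0],[0,0,0.08,0],[0,0,0.08,0],[0,0,0.08,0],[0,0,0.08,0],[0,0,0.08,0],[0,0,0.08,0],[0,0,0.08,0],[0,0,0.05,0],[0,0,0.03,0],[0,0,0,0]])

```text
time: 6.93
ee_pos: [0.6753, -0.0155, 0.1707]
ee_rot: [[-0.2, 0.98, -0.002], [0.98, 0.2, 0.0], [0.0, -0.001, -1.0]]
contact_force: [-0.5, -1.6, -5.6]
finger_gap: 0.0127
grasp_force: 38.9
```

Request:
arm_command(targets=[[0,0,0.02,0],[0,0,0.02,0],[0,0,0.02,0],[0,0,0.02,0],[0,0,0,0]])

```text
time: 7.35
ee_pos: [0.6754, -0.0154, 0.1646]
ee_rot: [[-0.201, 0.98, -0.0], [0.98, 0.201, -0.0], [-0.0, -0.0, -1.0]]
contact_force: [-6.0, -1.9, 1.1]
finger_gap: 0.0123
grasp_force: 39.7
```

Request:
arm_command(targets=[[0,0,0.02,0],[0,0,0.02,0],[0,0,0,0],[0,0,0,0]])

```text
time: 7.68
ee_pos: [0.6756, -0.0155, 0.1644]
ee_rot: [[-0.201, 0.98, 0.002], [0.98, 0.201, -0.001], [-0.001, 0.002, -1.0]]
contact_force: [-11.9, -1.1, 20.9]
finger_gap: 0.0126
grasp_force: 41.3
```

Request:
arm_command(targets=[[0,0,0.02,0],[0,0,0,0],[0,0,0,0]])

```text
time: 7.93
ee_pos: [0.6756, -0.0155, 0.1643]
ee_rot: [[-0.201, 0.98, 0.003], [0.98, 0.201, -0.001], [-0.002, 0.003, -1.0]]
contact_force: [-15.3, -0.8, 28.9]
finger_gap: 0.0128
grasp_force: 42.3
```

The screen is down: hard stop, with z no longer changing and force rising. I relax, release and rise.

Request:
arm_command(targets=[[0,0,-0.02,0],[0,0,-0.02,0],[0,0,-0.01,0],[0,0,0,0]])

```text
time: 8.27
ee_pos: [0.6755, -0.0155, 0.1646]
ee_rot: [[-0.2, 0.98, 0.0], [0.98, 0.2, -0.0], [-0.0, 0.0, -1.0]]
contact_force: [-7.4, -1.8, 6.0]
finger_gap: 0.0125
grasp_force: 40.0
```

Request:
arm_command(targets=[[0,0,0,0],[0,0,0,0],[0,0,0,0],[0,0,0,0],[0,0,0,0],[0,0,0,0],[0,0,-0.1,0],[0,0,-0.2,0],[0,0,-0.2,0],[0,0,-0.2,0],[0,0,-0.2,0],[0,0,0,0]], claw=1)

```text
time: 9.27
ee_pos: [0.678, -0.0156, 0.259]
ee_rot: [[-0.201, 0.98, 0.008], [0.98, 0.201, -0.001], [-0.003, 0.008, -1.0]]
contact_force: [0.4, 0.5, 0.9]
finger_gap: 0.0857
grasp_force: 0.0
```

```bash
python3 go.py 0.549 -0.088 0.16 82
python3 - <<'E'
from h import *
im=vision.get_image("scene"); cv2.imwrite("pics/s2.png",cv2.resize(im[150:410,180:480,::-1],None,fx=2,fy=2))
E
```

```text
t 9.2667 pos [ 0.678  -0.0156  0.259 ] yaw 101.56936402765437 F [0.3925 0.5079 0.8623] q [-7.5527 31.7973 13.4529 71.1912  0.0063 70.8774] gap 0.08569327546177483
shift [-0.4479 -1.4164  0.9803] turn 0.3261560671275731
```

View pics/s2.png

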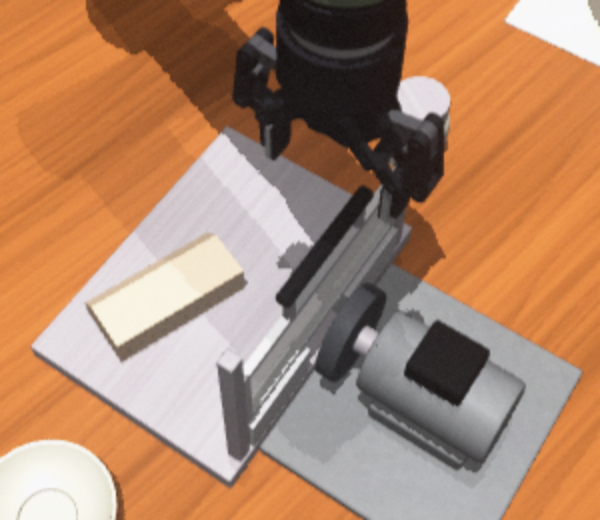

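Screen is down just above the fence (handle around (325,245)), tile untouched around (165,295). Next I grasp the tile.

Request:
arm_command(targets=[[-0.11,-0.36,0,0],[-0.11,-0.36,0,0],[-0.11,-0.36,0,0],[-0.115,-0.34,0,0],[0,0,0,0.11],[0,0,0,0.11],[0,0,0,0.1],[0,0,0.3,0],[0,0,0.3,0],[0,0,0.3,0],[0,0,0.1,0],[0,0,0,0]])

```text
time: 10.32
ee_pos: [0.5427, -0.0866, 0.15]
ee_rot: [[0.133, 0.991, -0.007], [0.991, -0.133, 0.002], [0.001, -0.007, -1.0]]
contact_force: [0.3, 1.0, 0.6]
finger_gap: 0.0853
grasp_force: 0.0
```

```bash
python3 go.py 0.5495 -0.0869 0.012 82.4
python3 - <<'E'
from h import *
im=vision.get_image("scene"); cv2.imwrite("pics/s3.png",cv2.resize(im[200:400,180:400,::-1],None,fx=2.7,fy=2.7))
E
```

```text
t 10.3167 pos [ 0.5427 -0.0866  0.15  ] yaw 82.36444980230375 F [0.346  1.0337 0.5897] q [-16.7661  22.8066 -17.6082  49.9852   0.0008  80.8693] gap 0.08527727470456271
shift [0.0049 0.0769 1.3798] turn -0.0005925032949373114
```

View pics/s3.png

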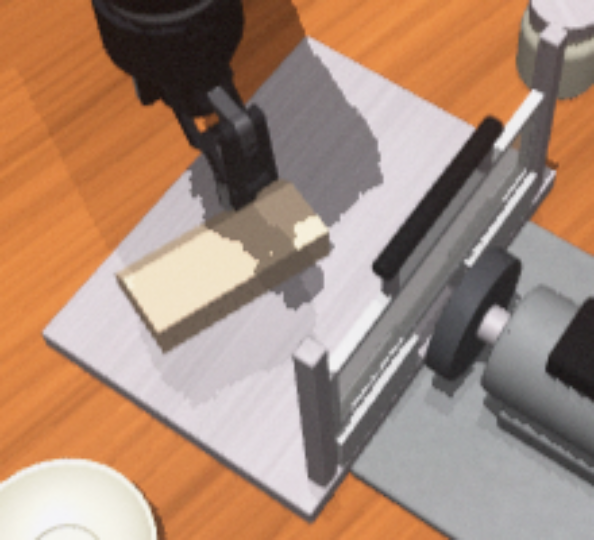

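Request:
arm_command(targets=[[0,0.06,0,0],[0,0,0.25,0],[0,0,0.25,0],[0,0,0.25,0],[0,0,0.2,0],[0,0,0.15,0],[0,0,0.1,0],[0,0,0.06,0],[0,0,0.06,0],[0,0,0,0],[0,0,0,0]])

```text
time: 11.28
ee_pos: [0.5522, -0.0884, 0.022]
ee_rot: [[0.133, 0.991, 0.001], [0.991, -0.133, -0.0], [-0.0, 0.001, -1.0]]
contact_force: [-0.2, -0.1, 0.3]
finger_gap: 0.0853
grasp_force: 0.0
```

Request:
arm_command(targets=[[0,0,0,0],[0,0,0,0],[0,0,0,0],[0,0,0,0],[0,0,0,0],[0,0,0,0],[0,0,0,0],[0,0,0,0]], claw=0.5, newtons=30)

```text
time: 11.95
ee_pos: [0.5519, -0.0884, 0.0221]
ee_rot: [[0.133, 0.991, 0.001], [0.991, -0.133, -0.0], [-0.0, 0.001, -1.0]]
contact_force: [-0.3, 0.3, 6.4]
finger_gap: 0.0614
grasp_force: 33.7
```

Run:
```python
import numpy as np,subprocess
f=np.array([.6674,-.0164]);a=np.radians(11.6);c,s=np.cos(a),np.sin(a)
t=f+np.array([c*-.060,s*-.060]);print(t)
print(subprocess.getoutput(f"python3 go.py {t[0]} {t[1]} 0.018 101.6"))
```

```text
[ 0.60862549 -0.02846468]
t 11.95 pos [ 0.5519 -0.0884  0.0221] yaw 82.36716415642401 F [-0.302   0.3377  6.4247] q [-16.6614  32.387  -24.0364  33.5082  -0.0033  80.9714] gap 0.06136632939241992
shift [0.6691 0.4821 0.0418] turn -0.3205472640595995
```

Request:
arm_command(targets=[[0,0,-0.02,0],[0,0,0,-0.04],[0,0,0,-0.08],[0,0,0,-0.08],[0,0,0,-0.08],[0,0,0,-0.04],[0,0,0,0],[0.046,0.068,0,0],[0.046,0.068,0,0],[0.046,0.068,0,0],[0.046,0.068,0,0],[0.046,0.068,0,0],[0.046,0.068,0,0],[0.046,0.068,0,0],[0.046,0.068,0,0],[0.046,0.068,0,0],[0.046,0.068,0,0],[0,0,0,0],[0,0,0,0]])

```text
time: 13.53
ee_pos: [0.6051, -0.0291, 0.0224]
ee_rot: [[-0.2, 0.98, -0.008], [0.98, 0.2, -0.0], [0.001, -0.007, -1.0]]
contact_force: [-9.7, -0.1, 1.2]
finger_gap: 0.0611
grasp_force: 33.6
```

```bash
python3 go.py 0.6086 -0.0285 0.022 101.6
python3 - <<'E'
from h import *
for c,b in (("scene",(180,380,180,440)),("top",(150,310,230,450))):
    im=vision.get_image(c); cv2.imwrite(f"pics/{c}4.png",cv2.resize(im[b[0]:b[1],b[2]:b[3],::-1],None,fx=3,fy=3,interpolation=cv2.INTER_CUBIC))
E
```

```text
t 13.5333 pos [ 0.6051 -0.0291  0.0224] yaw 101.55736963265309 F [-9.7018 -0.0629  1.171 ] q [ -9.6821  36.4853 -15.7675  38.1677  -0.0988  68.7606] gap 0.061134595839110406
shift [-0.0009  0.0351  0.0035] turn -0.0007105061224483695
```

View pics/scene4.png

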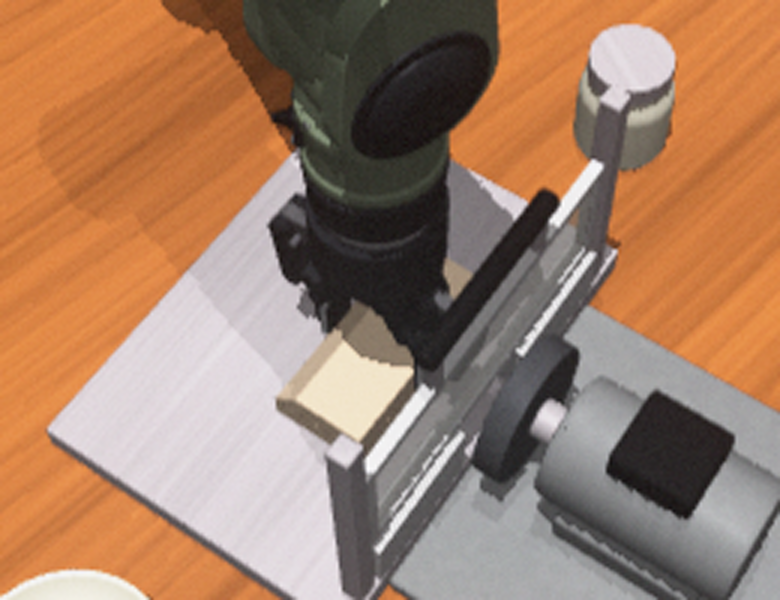

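The tile is now parallel to the fence and near it, at roughly (345,390) in the crop. The −9.7 N in x suggests the gripper's knuckles touch the screen handle, so I back off 15 mm before opening.

Request:
arm_command(targets=[[0,-0.03,0,0],[0,-0.05,0,0],[0,-0.05,0,0],[0,-0.04,0,0],[0,0,0,0],[0,0,0,0]])

```text
time: 14.13
ee_pos: [0.5921, -0.033, 0.0234]
ee_rot: [[-0.2, 0.98, 0.0], [0.98, 0.2, 0.0], [0.0, 0.0, -1.0]]
contact_force: [0.3, 0.8, -5.0]
finger_gap: 0.0611
grasp_force: 33.8
```

Request:
arm_command(targets=[[0,0,0,0],[0,0,0,0],[0,0,0,0],[0,0,0,0],[0,0,-0.05,0],[0,0,-0.1,0],[0,0,-0.1,0],[0,0,-0.2,0]], claw=0.88)

```text
time: 14.8
ee_pos: [0.5911, -0.0328, 0.0682]
ee_rot: [[-0.2, 0.98, -0.002], [0.98, 0.2, 0.0], [0.001, -0.002, -1.0]]
contact_force: [-0.3, 0.4, -0.7]
finger_gap: 0.075
grasp_force: 0.0
```

Request:
arm_command(targets=[[0,0,-0.3,0],[0,0,-0.3,0],[0,-0.3,-0.1,0],[0,-0.3,0,0],[0,-0.3,0,0],[0,-0.3,0,0],[0,-0.3,0,0],[0,0,0,0]], claw=1)

```text
time: 15.47
ee_pos: [0.4393, -0.0626, 0.1386]
ee_rot: [[-0.199, 0.98, -0.005], [0.98, 0.199, 0.001], [0.001, -0.005, -1.0]]
contact_force: [-0.3, 0.6, -1.0]
finger_gap: 0.0852
grasp_force: 0.0
```

Request:
arm_command(targets=[[0,0,0,-0.11],[0,0,0,-0.11],[0,0,0,-0.11],[0,0,0,-0.11],[0,0,0,-0.11],[0,0,0,-0.11],[0,0,0,-0.11],[0,0,0,-0.11],[0,0,0,-0.11],[0,0,0,-0.11],[0,0,0,-0.11],[0,0,0,-0.11],[0,0,0,-0.11],[0,0,0,-0.07],[0,0,0,0]])

```text
time: 16.72
ee_pos: [0.4461, -0.0631, 0.1394]
ee_rot: [[-0.979, -0.202, 0.002], [-0.202, 0.979, -0.0], [-0.002, -0.001, -1.0]]
contact_force: [0.6, -1.4, 0.7]
finger_gap: 0.0854
grasp_force: 0.0
```

```bash
python3 go.py 0.6086 -0.0285 0.022 191.6
python3 - <<'E'
from h import *
ims=[]
for c,b in (("scene",(230,360,220,350)),("top",(190,320,270,400))):
    im=vision.get_image(c); ims.append(cv2.resize(im[b[0]:b[1],b[2]:b[3],::-1],(390,390),interpolation=cv2.INTER_CUBIC))
    cv2.imwrite(f"pics/{c}5full.png",im[:,:,::-1])
cv2.imwrite("pics/st5.png",np.hstack(ims))
E
```

```text
t 16.7167 pos [ 0.4461 -0.0631  0.1394] yaw -168.3637054967871 F [ 0.5543 -1.4079  0.6854] q [-17.4624  13.4697 -33.1928  43.2333   0.0043 -29.0987] gap 0.08540503273334628
shift [-1.6598  0.0125  1.1765] turn 0.0006049083868826225
```

View pics/st5.png

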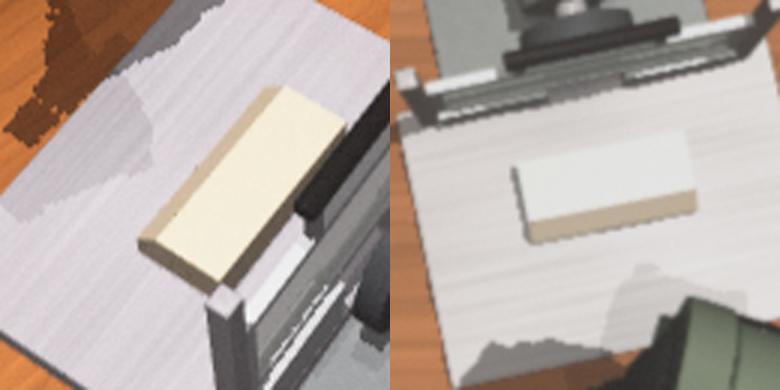

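Left (scene): tile top from (284,87)/(346,125) to (157,243)/(219,284), clear of the fence. Right (top): tile parallel to the fence, corners at (515,168), (686,133), (530,221), (695,190), handle ends at (508,62) and (679,25), screen down.

```bash
cat > fit2.py <<'E'
from fit import *
S=lambda u,v:(220+(u+.5)/3-.5,230+(v+.5)/3-.5)
T=lambda u,v:(270+(u-390+.5)/3-.5,190+(v+.5)/3-.5)
tile=[("scene",(.031,.065,.032),S(346,125)),("scene",(.031,-.065,.032),S(219,284)),("scene",(-.015,.065,.032),S(284,87)),("scene",(-.015,-.065,.032),S(157,243)),("scene",(-.031,-.065,.016),S(139,239)),
("top",(.031,.065,.032),T(515,168)),("top",(.031,-.065,.032),T(686,133)),("top",(-.015,.065,.032),T(530,221)),("top",(-.015,-.065,.032),T(695,190)),("top",(-.031,.065,.016),T(533,242)),("top",(-.031,-.065,.016),T(695,212))]
t,r=fit(tile,[.59,-.03,.02,.2]);print("tile",t,np.degrees(t[3]));print(r.T)
e=[plane("top",T(*u),.183) for u in ((508,62),(679,25))];print("handle",e,(e[0]+e[1])/2)
d=e[0]-e[1];print("fence yaw",np.degrees(np.arctan2(-d[0],d[1])))
pt=[plane("top",T(*u),.2) for u in ((405,79),(755,20))];d=pt[0]-pt[1];print("posts mid",(pt[0]+pt[1])/2,np.degrees(np.arctan2(-d[0],d[1])),np.linalg.norm(d))
for m in ((e[0]+e[1])/2,(pt[0]+pt[1])/2):
  a=np.radians(11.6);f=m[:2]-.009*np.array([np.cos(a),np.sin(a)]);q=t[:2]-f
  print("fence",f,"tile in fence",np.cos(a)*q[0]+np.sin(a)*q[1],-np.sin(a)*q[0]+np.cos(a)*q[1])
E
python3 fit2.py
```

```text
tile [ 0.5922 -0.0321  0.0145  0.19  ] 10.885749186181537
[[-0.0246 -0.1037  0.2504 -0.4971 -0.8543  0.2377 -1.2507 -0.8572 -0.0743
  -0.4564  0.5462]
 [-0.0986 -0.2092  0.4756 -0.2852  0.5499 -1.3897 -0.7357  0.5701 -0.1756
   0.7891 -0.1394]]
handle [array([0.6634, 0.0401, 0.183 ]), array([ 0.6875, -0.074 ,  0.183 ])] [ 0.6755 -0.017   0.183 ]
fence yaw 11.909410734944588
posts mid [ 0.6681 -0.0073  0.2   ] 9.230015626852204 0.23188497862212662
fence [ 0.6667 -0.0188] tile in fence -0.07568256732093905 0.0019008786517301628
fence [ 0.6593 -0.0092] tile in fence -0.0703852906636849 -0.008998256651863937
```

Request:
arm_command(targets=[[-0.25,0,0,0],[-0.25,0,0,0],[-0.2,0,0,0],[0,0,0.3,0],[0,0,0.3,0],[0,0,0.25,0],[0,0,0.15,0],[0,0,0,0],[0,0,0,0],[0,0,0,0]], claw=0.8)

```text
time: 17.65
ee_pos: [0.5148, -0.0492, 0.0394]
ee_rot: [[-0.98, -0.2, 0.002], [-0.2, 0.98, -0.0], [-0.001, -0.001, -1.0]]
contact_force: [0.8, -0.2, -0.5]
finger_gap: 0.0683
grasp_force: 0.0
```

Request:
arm_command(targets=[[0,0,0.05,0],[0,0,0.05,0],[0,0,0.03,0],[0,0,0,0],[0,0,0,0]])

```text
time: 18.07
ee_pos: [0.5137, -0.049, 0.0252]
ee_rot: [[-0.98, -0.2, -0.0], [-0.2, 0.98, 0.0], [0.0, 0.0, -1.0]]
contact_force: [0.3, -0.3, -0.7]
finger_gap: 0.0681
grasp_force: 0.0
```

Request:
arm_command(targets=[[0,0,0.03,0],[0,0,0.02,0],[0,0,0,0]])

```text
time: 18.32
ee_pos: [0.5135, -0.0489, 0.0199]
ee_rot: [[-0.98, -0.2, -0.001], [-0.2, 0.98, 0.0], [0.001, 0.0, -1.0]]
contact_force: [0.0, -0.8, 0.2]
finger_gap: 0.0684
grasp_force: 0.0
```

Request:
arm_command(targets=[[0,0,0.02,0],[0,0,0.02,0],[0,0,0,0]])

```text
time: 18.57
ee_pos: [0.5136, -0.0489, 0.0159]
ee_rot: [[-0.98, -0.2, -0.001], [-0.2, 0.98, 0.0], [0.001, 0.0, -1.0]]
contact_force: [-0.6, -0.9, -0.4]
finger_gap: 0.0684
grasp_force: 0.0
```

Request:
arm_command(targets=[[0,0,0.02,0],[0,0,0.02,0],[0,0,0,0]])

```text
time: 18.82
ee_pos: [0.514, -0.049, 0.0128]
ee_rot: [[-0.98, -0.201, 0.0], [-0.201, 0.98, -0.0], [-0.0, -0.0, -1.0]]
contact_force: [-0.2, 0.6, 6.7]
finger_gap: 0.0685
grasp_force: 3.4
```

Fingertips touch the bed at TCP z ≈ 0.0135, so the tips are 6.5 mm above the TCP at this opening. I raise to mid-height of the upright back and push.

Request:
arm_command(targets=[[0,0,-0.05,0],[0,0,-0.045,0],[-0.06,0,0,0],[-0.08,0,0,0],[-0.08,0,0,0],[-0.05,0,0,0],[-0.04,0,0,0],[-0.04,0,0,0],[-0.04,0,0,0],[-0.04,0,0,0],[-0.04,0,0,0],[-0.04,0,0,0],[-0.04,0,0,0],[-0.04,0,0,0],[-0.04,0,0,0],[0,0,0,0]])

```text
time: 20.15
ee_pos: [0.5769, -0.0363, 0.022]
ee_rot: [[-0.98, -0.201, 0.001], [-0.201, 0.98, 0.0], [-0.001, -0.0, -1.0]]
contact_force: [-0.3, 0.2, -0.5]
finger_gap: 0.0686
grasp_force: 0.0
```

Request:
arm_command(targets=[[-0.03,0,0,0],[-0.03,0,0,0],[-0.03,0,0,0],[-0.03,0,0,0],[0,0,0,0],[0,0,0,0]])

```text
time: 20.65
ee_pos: [0.588, -0.0339, 0.0219]
ee_rot: [[-0.98, -0.201, 0.001], [-0.201, 0.98, 0.0], [-0.001, -0.0, -1.0]]
contact_force: [0.6, 1.2, 0.3]
finger_gap: 0.0687
grasp_force: 0.0
```

Request:
arm_command(targets=[[-0.02,0,0,0],[-0.02,0,0,0],[0,0,0,0],[0,0,0,0]])

```text
time: 20.98
ee_pos: [0.5915, -0.0331, 0.0218]
ee_rot: [[-0.98, -0.201, 0.0], [-0.201, 0.98, 0.0], [-0.0, 0.0, -1.0]]
contact_force: [-0.2, 0.2, 0.3]
finger_gap: 0.0683
grasp_force: 0.1
```

Request:
arm_command(targets=[[-0.02,0,0,0],[-0.02,0,0,0],[0,0,0,0],[0,0,0,0]])

```text
time: 21.32
ee_pos: [0.5951, -0.0325, 0.0217]
ee_rot: [[-0.98, -0.201, -0.0], [-0.201, 0.98, -0.0], [0.0, -0.0, -1.0]]
contact_force: [-1.9, -0.5, 0.5]
finger_gap: 0.0681
grasp_force: 0.8
```

Request:
arm_command(targets=[[-0.02,0,0,0],[-0.02,0,0,0],[0,0,0,0],[0,0,0,0]])

```text
time: 21.65
ee_pos: [0.5951, -0.0319, 0.021]
ee_rot: [[-0.98, -0.201, -0.008], [-0.201, 0.98, -0.001], [0.008, 0.0, -1.0]]
contact_force: [-10.0, -2.6, 4.7]
finger_gap: 0.0685
grasp_force: 5.1
```

Request:
arm_command(targets=[[-0.02,0,0,0],[-0.02,0,0,0],[0,0,0,0],[0,0,0,0]])

```text
time: 21.98
ee_pos: [0.595, -0.0315, 0.0202]
ee_rot: [[-0.98, -0.201, -0.015], [-0.2, 0.98, -0.002], [0.015, 0.001, -1.0]]
contact_force: [-17.9, -5.9, 9.5]
finger_gap: 0.0685
grasp_force: 9.3
```

Run:
```python
from h import *
ims=[]
for c,b in (("scene",(230,360,220,350)),("top",(190,320,270,400))):
    im=vision.get_image(c); ims.append(cv2.resize(im[b[0]:b[1],b[2]:b[3],::-1],(390,390),interpolation=cv2.INTER_CUBIC))
cv2.imwrite("pics/st6.png",np.hstack(ims))
```

```text
(no output)
```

View pics/st6.png

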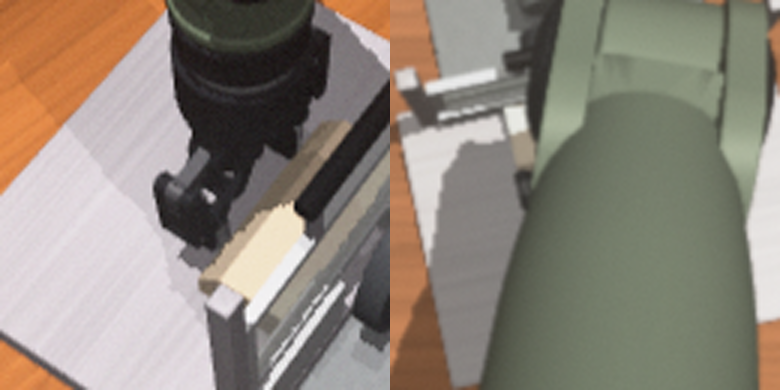

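The tile stopped exactly where flush was predicted, with force building up. In the scene view the tile is against the fence, its y− end by the post at (215,270). I retreat to check centring without the arm in the way.

Request:
arm_command(targets=[[0.05,0,0,0],[0.1,0,0,0],[0.2,0,-0.1,0],[0.3,0,-0.2,0],[0.3,0,-0.2,0],[0.3,0,-0.2,0],[0.2,0,-0.2,0],[0,0,0,0],[0,0,0,0]])

```text
time: 22.83
ee_pos: [0.4621, -0.0603, 0.1133]
ee_rot: [[-0.98, -0.2, 0.004], [-0.2, 0.98, -0.001], [-0.004, -0.002, -1.0]]
contact_force: [0.8, 0.2, -0.1]
finger_gap: 0.0685
grasp_force: 0.0
```

```bash
python3 go.py 0.5766 -0.036 0.0375 191.6
python3 - <<'E'
from h import *
ims=[]
for c,b in (("scene",(230,360,220,350)),("top",(190,320,270,400))):
    im=vision.get_image(c); ims.append(cv2.resize(im[b[0]:b[1],b[2]:b[3],::-1],(390,390),interpolation=cv2.INTER_CUBIC))
cv2.imwrite("pics/st7.png",np.hstack(ims))
E
```

```text
t 22.8333 pos [ 0.4621 -0.0603  0.1133] yaw -168.4814434814556 F [ 0.7517  0.2152 -0.0504] q [-16.5413  16.8154 -33.1405  39.7881   0.0384 -28.0595] gap 0.06851580134633146
shift [-1.1671  0.0102  0.7632] turn -0.0013573913575934662
```

View pics/st7.png

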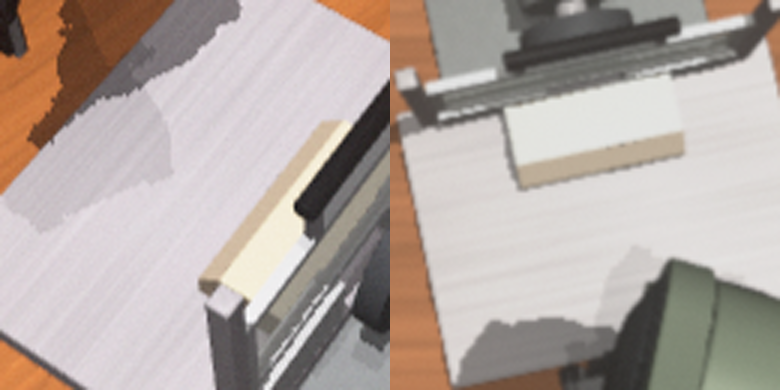

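Scene: tile tight along the fence from (340,122) to (205,280). Top: bevel strip from (520,188) to (684,153), parallel to the fence. I measure the centring at sub-pixel level.

```bash
cat > cen.py <<'E'
from fit import *
F=[.667,-.0170,.02,np.radians(11.7)]
ims={c:cv2.cvtColor(vision.get_image(c),cv2.COLOR_RGB2LAB).astype(np.float32) for c in("top","scene")}
def edge(c,x,z,y0,w=.012,ch=2):
    ys=np.arange(y0-w,y0+w,.0005); uv=np.array([proj(c,world(F,(x,y,z))) for y in ys],np.float32)
    v=cv2.remap(ims[c],uv[:,:1],uv[:,1:],cv2.INTER_LINEAR)[:,0,ch]
    v=cv2.GaussianBlur(v[:,None],(1,7),1.5)[:,0]; g=np.gradient(v);k=np.argmax(abs(g)); return ys[k],g[k]
def run(name,c,xs,z,h,ch):
    for s in (1,-1):
        r=np.array([edge(c,x,z,s*h,ch=ch) for x in xs]); print(name,c,s*h,r[:,0]*1e3,"med",np.median(r[:,0])*1e3,"g",np.median(r[:,1]))
for c in ims:
    run("bed",c,np.arange(-.15,-.06,.012),0,.15,2)
    for x,z in ((-.058,.021),(-.054,.025),(-.050,.029)): run("bevel",c,[x-.001,x,x+.001],z-.0,.065,2)
    run("top",c,np.arange(-.04,-.02,.005),.032,.065,2)
E
python3 cen.py
```

```text
bed top 0.15 [150.  150.  150.  150.  150.  150.5 150.  150. ] med 150.0 g 2.6920814514160156
bed top -0.15 [-150.5 -151.  -151.  -151.5 -150.5 -150.5 -150.5 -151. ] med -150.75 g -2.8143539428710938
bevel top 0.065 [65.5 65.5 65.5] med 65.50000000000001 g -1.2139816284179688
bevel top -0.065 [-64.  -64.  -64.5] med -63.999999999999986 g 1.2569122314453125
bevel top 0.065 [65. 65. 65.] med 65.00000000000001 g -1.197845458984375
bevel top -0.065 [-64.5 -64.5 -64.5] med -64.49999999999999 g 1.424560546875
bevel top 0.065 [64.5 65.  65.5] med 65.00000000000001 g -1.1872406005859375
bevel top -0.065 [-64.5 -65.  -65. ] med -64.99999999999999 g 1.2094192504882812
top top 0.065 [68.  72.5 66.  66. ] med 67.00000000000001 g -0.2678184509277344
top top -0.065 [-67. -76. -74. -63.] med -70.5 g -0.08842086791992188
bed scene 0.15 [148.5 148.5 148.  148.5 148.5 148.5 148.5 149. ] med 148.5 g 5.9933319091796875
bed scene -0.15 [-155.5 -155.  -155.  -155.5 -155.5 -155.  -155.5 -155. ] med -155.25 g -5.997611999511719
bevel scene 0.065 [63. 64. 64.] med 64.00000000000001 g -1.662750244140625Traceb
[... 273 characters left out ...]
File "cen.py", line 10, in run
    r=np.array([edge(c,x,z,s*h,ch=ch) for x in xs]); print(name,c,s*h,r[:,0]*1e3,"med",np.median(r[:,0])*1e3,"g",np.median(r[:,1]))
                ~~~~^^^^^^^^^^^^^^^^^
  File "cen.py", line 5, in edge
    ys=np.arange(y0-w,y0+w,.0005); uv=np.array([proj(c,world(F,(x,y,z))) for y in ys],np.float32)
                                                ~~~~^^^^^^^^^^^^^^^^^^^^
  File "h.py", line 10, in proj
    K,o,R=P(n); c=K@(R.T@(np.asarray(p)-o)); return c[:2]/c[2]
          ~^^^
  File "h.py", line 4, in P
    c=vision.camera_params(n); return np.array(c["mtx"]),np.array(c["xyz"]),np.array(c["orientation"])
ValueError: time passes only in moves, steps and waits
```

Centred within about 0.6 mm (tile ends +65.2/−64.5 against bed edges +150/−150.7). Now the final push on the bevel.

Request:
arm_command(targets=[[-0.3,0,0.15,0],[-0.3,0,0.2,0],[-0.25,0.01,0.2,0],[-0.2,0,0.15,0],[-0.117,0,0.063,0],[0,0,0,0],[0,0,0,0],[0,0,0,0]])

```text
time: 23.7
ee_pos: [0.5743, -0.0352, 0.035]
ee_rot: [[-0.98, -0.201, -0.002], [-0.201, 0.98, 0.0], [0.002, 0.001, -1.0]]
contact_force: [0.4, 0.1, -0.1]
finger_gap: 0.0684
grasp_force: 0.0
```

Request:
arm_command(targets=[[-0.05,0,0,0],[-0.05,0,0,0],[-0.05,0,0,0],[-0.03,0,0,0],[-0.02,0,0,0],[0,0,0,0],[0,0,0,0]])

```text
time: 24.28
ee_pos: [0.5947, -0.0314, 0.0355]
ee_rot: [[-0.98, -0.201, -0.0], [-0.201, 0.98, -0.0], [0.0, -0.0, -1.0]]
contact_force: [-0.6, 0.4, -0.0]
finger_gap: 0.0687
grasp_force: 0.0
```

Run:
```python
import subprocess,numpy as np
a=np.radians(11.7);x=-.065
print(subprocess.getoutput(f"python3 go.py {.667+x*np.cos(a)} {-.017+x*np.sin(a)} 0.0375 191.7"))
```

```text
t 24.2833 pos [ 0.5947 -0.0314  0.0355] yaw -168.42940046973095 F [-0.5915  0.3656 -0.0066] q [-10.1239  34.3638 -17.4838  38.1532  -0.0023 -21.6945] gap 0.06873194607214349
shift [-0.0877 -0.0052 -0.0198] turn -0.0021566744955161237
```

Request:
arm_command(targets=[[-0.03,0,0,0],[-0.03,0,0,0],[0,0,0,0],[0,0,0,0]])

```text
time: 24.62
ee_pos: [0.6007, -0.0302, 0.0355]
ee_rot: [[-0.98, -0.201, 0.0], [-0.201, 0.98, -0.0], [-0.0, -0.0, -1.0]]
contact_force: [-0.5, -1.0, -0.6]
finger_gap: 0.0682
grasp_force: 0.0
```

Request:
arm_command(targets=[[-0.015,0,0,0],[0,0,0,0],[0,0,0,0]])

```text
time: 24.87
ee_pos: [0.602, -0.0299, 0.0355]
ee_rot: [[-0.98, -0.201, -0.0], [-0.201, 0.98, -0.0], [0.0, -0.0, -1.0]]
contact_force: [0.3, -0.4, 0.7]
finger_gap: 0.0681
grasp_force: 0.0
```

Request:
arm_command(targets=[[-0.01,0,0.005,0],[0,0,0,0],[0,0,0,0]])

```text
time: 25.12
ee_pos: [0.603, -0.0297, 0.0349]
ee_rot: [[-0.98, -0.201, -0.0], [-0.201, 0.98, -0.0], [0.0, -0.0, -1.0]]
contact_force: [-0.0, 0.1, 0.6]
finger_gap: 0.0684
grasp_force: 0.0
```

Request:
arm_command(targets=[[-0.01,0,0.01,0],[0,0,0,0],[0,0,0,0]])

```text
time: 25.37
ee_pos: [0.6034, -0.0296, 0.0344]
ee_rot: [[-0.98, -0.201, -0.001], [-0.201, 0.98, -0.0], [0.001, -0.0, -1.0]]
contact_force: [-3.0, -0.6, 5.9]
finger_gap: 0.0682
grasp_force: 3.0
```

Request:
arm_command(targets=[[-0.01,0,0.01,0],[0,0,0,0],[0,0,0,0]])

```text
time: 25.62
ee_pos: [0.6035, -0.0296, 0.0343]
ee_rot: [[-0.98, -0.201, -0.002], [-0.201, 0.98, -0.001], [0.002, -0.0, -1.0]]
contact_force: [-8.1, -0.9, 14.3]
finger_gap: 0.0683
grasp_force: 7.9
```

Request:
arm_command(targets=[[-0.01,0,-0.01,0],[0,0,0,0],[0,0,0,0],[0,0,0,0]])

```text
time: 25.95
ee_pos: [0.6035, -0.0296, 0.0344]
ee_rot: [[-0.98, -0.201, -0.004], [-0.201, 0.98, -0.001], [0.004, -0.0, -1.0]]
contact_force: [-8.9, -1.6, 10.4]
finger_gap: 0.0682
grasp_force: 6.5
```

Request:
arm_command(targets=[[-0.005,0,0.002,0],[0,0,0,0],[0,0,0,0],[0,0,0,0],[0,0,0,0]])

```text
time: 26.37
ee_pos: [0.6035, -0.0296, 0.0344]
ee_rot: [[-0.98, -0.201, -0.005], [-0.201, 0.98, -0.002], [0.005, -0.0, -1.0]]
contact_force: [-10.0, -1.7, 12.3]
finger_gap: 0.0683
grasp_force: 7.9
```

Request:
arm_command(targets=[[0,0,0,0],[0,0,0,0],[0,0,0,0],[0,0,0,0],[0,0,0,0],[0,0,0,0],[0,0,0,0],[0,0,0,0]])

```text
time: 27.03
ee_pos: [0.6035, -0.0296, 0.0344]
ee_rot: [[-0.98, -0.201, -0.005], [-0.201, 0.98, -0.002], [0.005, -0.0, -1.0]]
contact_force: [-9.1, -1.2, 11.5]
finger_gap: 0.0682
grasp_force: 7.9
```

Run:
```python
from h import *
ims=[]
for c,b in (("scene",(210,340,220,350)),("top",(190,320,270,400))):
    im=vision.get_image(c); ims.append(cv2.resize(im[b[0]:b[1],b[2]:b[3],::-1],(390,390),interpolation=cv2.INTER_CUBIC))
cv2.imwrite("pics/st8.png",np.hstack(ims))
```

```text
(no output)
```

View pics/st8.png

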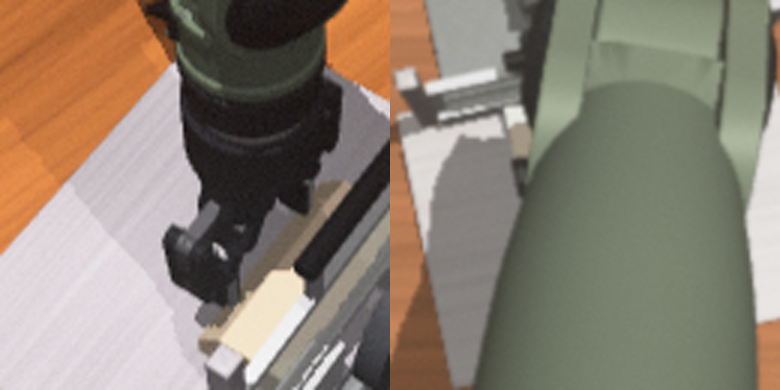

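The tile is flush on the fence (near end around (215,335)), the fingers press on its bevel with about 15 N slanting in and down, and the screen is down. Handing in.

```bash
python3 -c "
from bench import order; print(order.hand_in())"
```

```text
the job is handed in; nothing more can be done
None
```

Handed in at about 27 s: screen pulled fully down first, then tile brought flush to the fence and centred to about 0.6 mm, held by a slanting push of about 15 N (9 N into the fence, 11.5 N down) with the fingers on its bevel; jar and dish not touched.

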